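# Shut the specimen box and set its vent screw

### The arm

A 6-joint arm with a two-finger parallel gripper is mounted at the origin on the work surface. World frame = base frame: x ahead of the robot, y to its left, z up, the work surface at z = 0. Lengths are in m, angles in rad, forces in N, time in s.
With the tool pointing down it reaches from about 0.375 to 0.9 m from the base axis. Payload 3.1 kg.
Tool frame: the origin (TCP) lies at the very end of the fingers, on their centre line; the grasp point (between the pads) lies 19 mm behind it; z points along the fingers, y is the direction in which the jaws open and shut (so a half turn about z gives the same grasp; the last joint's range is limited). The gripper opens to 85 mm and grips with 20 to 120 N. Pads are 22 mm wide; open, the fingers measure 114 mm over their backs; the gripper's body (76 mm by 85 mm) begins 54 mm behind the grasp point. The pads swing forward as they close: fully open they stand 13 mm farther back than shut.
Start: joints at [-1.46, 0.527, 1.433, -0, 1.181, -0.178], TCP at [0.179, -0.599, 0.231] pointing down, gripper open.
Joint ranges: [-3.08, 3.08], [-0.75, 2.2], [0.22, 2.44], [-1.43, 4.57], [0, 2.65], [-2.85, 2.85]. Speed limits (rad/s): [2.79, 2.79, 3.14, 3.14, 3.14, 3.14].

### API

Orientations are given as a unit quaternion [x, y, z, w].
In Python, from station import manip gives the robot as it stands.
- The arm moves only by the tool send_rows, never from a script. Its argument "motion" is a list of rows, each an object with "gripper": the finger opening in mm, from 0 to 85.4; "travel": the shift along the tool's x, y, z in mm, a list of three; "rotation": the turn, a rotation vector about the tool's x, y, z in degrees, a list of three. In form: [{"gripper": gripper, "travel": [x, y, z], "rotation": [ax, ay, az]}, ...]. A call has 1 to 12 rows; each row shifts and turns the commanded pose from where the row before left it, along the tool's axes as they then stand; what a row does not reach is not made up. A row lasts 1/12 s, in which the tool goes at most 41.7 mm and 7.16 degrees, less where a joint would pass 70% of its speed; a pose out of reach is approached as far as the arm can. A call is refused whole if a number of a shift passes 41.7 or a number of a turn 7.16, either way. A call with a gripper value outside its range is refused whole. The fingers move at their own pace and stop on an object; "newtons" is the grip in N (left out, the last holds). Time passes only in rows, so rows that do not move let the fingers close. It gives the time, the measured TCP pose, the force and the opening at its end, in the units of the state.
- manip.sense(): the state, without advancing time (a new reading comes with each control period).
- manip.snapshot(name): name is "scene" or "side" or "wrist"; returns the picture (384x512x3 uint8, red, green, blue); there is no depth.
- manip.calibration(name): a dict with "fx", "fy", "cx", "cy" (pixels), "cam_to_world" (4x4, takes a point from camera to world coordinates). Camera axes: x right, y down, z forward; pixel columns grow to the right and rows downward; lengths in m; the calibration is good to about 2 mm. A picture is of the moment at which its call begins: read the wrist's pose just before it. calibration takes no time and is no camera call; for the wrist camera it gives the pose at the moment of the call.
- manip.sign_off(): hands the job in, once; it reports no verdict.
The state is a dict: "t": time; "q": joint angles; "qd": joint speeds; "tau": joint torques, N m; "tcp_pos": TCP position; "tool_rot": TCP orientation; "force": force on the tool from outside, world axes, zero at the start; "ft_torque": the same for the moment, N m; "finger_gap": opening from 0.0 (shut) to 1.0 (fully open).
Only numpy, scipy, OpenCV 4.12 (cv2) and the standard library are available. Lean on these libraries where they do the work, as an engineer would, in place of code of your own. Each camera call takes 0.05 s, during which the arm holds its last target. There are 200 camera calls.

### The job

The specimen box is packed: swing its lid fully shut, then turn the thumbscrew on the lid clockwise until it seats against its stop, and back it off a quarter turn so that the box can breathe. Finish while still gripping the thumbscrew at that setting (do not let go), with the lid still shut; leave the jars and the loose cap around the box where they are.

Things in the scene. Friction and masses are not known exactly. Their poses are not given: they have to be found in the camera images.
- box: Open aluminium specimen box fixed to the table, 160 (x) x 180 (y) x 90 mm high, walls 4 mm. Origin: centre of its underside, on the table. Its x axis points from the front to the hinge side (away from the robot, turned by the box's yaw). A 66 mm tall jar stands packed inside, well below the rim.
- lid (a joint): Angle of the lid about the hinge along the far top edge of the box (box frame x = +80 mm, z = 90 mm, hinge line along y). 0 = fully shut (a stop), grows as the lid opens, up to 1.3. The stiff hinge keeps the lid where it is left; about 1 to 3 N of downward push near the free edge closes it.
- press_point (a point): Point on the outer (upper) face of the white lid, 146 mm from the hinge line and on the lid's middle: a flat free area in front of the thumbscrew, about 18 mm from the lid's free edge, fit for pressing the lid down. The lid is 164 x 184 mm, 8 mm thick (its underside passes through the hinge line), with a 60 mm wide blue tab on the free edge.
- hinge_line (a point): Middle of the lid's hinge line, 90 mm above the table at the far edge of the box; its axes turn with the lid.
- screw (a joint): Angle of the vent thumbscrew in the lid. 0 = seated against a hard stop, grows as it is unscrewed (counter-clockwise seen from above the lid), up to 4.5; so clockwise lowers it, and a quarter turn backed off is 1.57. It starts between 1.9 and 3.0. It does not rise or sink as it turns; light friction (0.06 N m) keeps it where it is left.
- thumb_bar: Grip bar of the thumbscrew, black with one orange end; 46 mm long (x axis, orange end at -x), 12 mm thick (y), 28 mm high. Origin: its centre, on the screw's axis. With the lid shut it is above the box's centre, 134 mm above the table (bar from 120 to 148 mm), and its yaw = box's yaw + screw angle. Only a stem 12 mm across lies between the bar and the lid's collar.
- jar_a_mid (a point): Bystander: closed clear jar with white cap, 58 mm across, 70 mm tall, standing left (+y) of the box. Point at its centre. Leave alone.
- jar_b_mid (a point): Bystander: closed clear jar with brass cap, 58 mm across, 70 mm tall, standing right (-y) of the box. Point at its centre. Leave alone.
- empty_jar_mid (a point): Bystander: open glass jar, 64 mm across, 75 mm tall, standing beyond the box. Point at its centre. Leave alone.
- jar_cap_mid (a point): Bystander: brass jar cap, 68 mm across, 12 mm high, lying beyond the box. Point at its centre. Leave alone.
- screw_foot (a point): Foot of the thumbscrew, on its axis at the lid's outer face, 80 mm from the hinge line on the lid's middle (98 mm above the table when shut). Around it a brass collar 20 mm wide, 8 mm high. Seated, the bar's orange end points at the red dot on the lid (at its free edge side); backed off a quarter turn it points at the green dot (on the box's -y side).
Not all that is in view belongs to the job. Of the things that look like the box, the largest one is meant.

How it is judged:
On the way, in this order (a step that is already met when the one before it is completed fails the run):
1. the lid is fully shut (value of joint lid below 0.04 rad), for 0.2 s.
2. with the lid shut, the thumbscrew is turned home against its stop (value of joint screw below 0.07 rad and value of joint lid below 0.04 rad), for 0.2 s.
At the end, for the whole second after the job is handed in: The lid is shut (within 0.04 rad), the thumbscrew is at rest 1.57 rad (a quarter turn), give or take 0.26 rad, back from its stop, the fingers still grip its bar with more than 3 N, and the three jars and the cap around the box are within 30 mm of where they started (value of joint lid below 0.04 rad and value of joint screw between 1.31 and 1.83 rad and velocity of joint screw between -0.1 and 0.1 rad/s and contact force between the fingers and thumb_bar above 3 N and distance of each of jar_a_mid, jar_b_mid, empty_jar_mid, jar_cap_mid from where it was at the start of the episode below 0.03 m); the arm keeps its last pose, push and grip.
It fails at once if a jar or the cap around the box is moved by more than 30 mm (distance of any of jar_a_mid, jar_b_mid, empty_jar_mid, jar_cap_mid from where it was at the start of the episode above 0.03 m).
It also fails if it takes over 70 s, if anything falls off the work surface, if the arm or the gripper's body presses on something with over 40 N, if the wrist force passes 120 N, or if a joint passes its speed limit or range.

## Working session

There is one attempt and no reset: what is moved stays moved. The work goes in short steps, Python scripts to look and compute and a tool call to move; the robot and the scene stay as the last step left them, time stands still between calls to the robot, and variables do not carry over. Pictures are saved under pics/ and viewed, about 8 in all and at most 12, crops included, and the job is handed in when it is done.

Besides the shell and the picture viewer there is one more tool, called after ">>>" by a JSON object that holds its "method" and its "body". send_rows: Moves the arm, as the interface text tells. Its arguments: {"type":"object","properties":{"motion":{"type":"array","items":{"type":"object","properties":{"gripper":{"type":"number"},"travel":{"type":"array","items":{"type":"number"}},"rotation":{"type":"array","items":{"type":"number"}}}}},"newtons":{"type":"number"}},"required":["motion"]}

```bash
mkdir -p pics
python3 - <<'E'
from station import manip
import cv2,numpy as np
s=manip.sense();print(s['t'],s['tcp_pos'],s['tool_rot'],s['finger_gap'])
a=[]
for n in('scene','side'):
    im=manip.snapshot(n);cv2.imwrite(f'pics/{n}0.png',im[:,:,::-1]);c=manip.calibration(n)
    print(n,c['fx'],c['cx'],c['cy'],np.round(c['cam_to_world'],3).tolist())
E
```

```text
0.0 [ 0.17854894 -0.5981836   0.23032701] [ 9.89519659e-01  1.44394002e-01  3.48544015e-05 -1.10269713e-03] 1.0010936860010453
scene 373.9727681059508 254.5249260138898 197.1065141195016 [[-0.308, 0.612, -0.728, 1.311], [0.951, 0.212, -0.225, 0.298], [0.017, -0.762, -0.647, 0.788], [0.0, 0.0, 0.0, 1.0]]
side 401.7116575309883 257.6897164931939 188.8891931322206 [[-0.984, -0.107, 0.141, 0.415], [-0.177, 0.576, -0.798, 0.886], [0.005, -0.811, -0.586, 0.706], [0.0, 0.0, 0.0, 1.0]]
```

View pics/scene0.png

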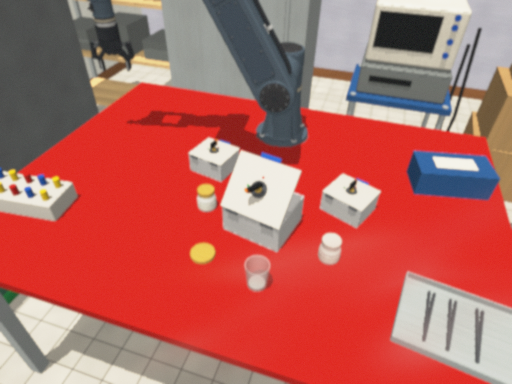

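View pics/side0.png

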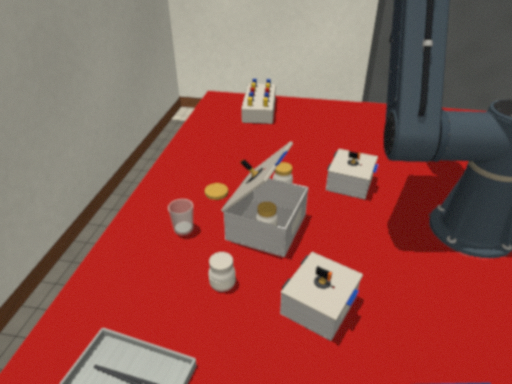

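The scene shows three box-like things: the open box in the middle (scene 262,200, side 267,213), a small box at (213,158) and another at (350,200). The middle one is the largest and the only one open, with a jar inside, so it fits the description. The jars stand around it. I'll confirm this in one enlarged crop.

Run:
```python
import cv2,numpy as np
a=cv2.imread('pics/scene0.png')[145:255,210:310];b=cv2.imread('pics/side0.png')[135:255,215:315]
a=cv2.resize(a,None,fx=4,fy=4,interpolation=cv2.INTER_CUBIC);b=cv2.resize(b,None,fx=4,fy=4,interpolation=cv2.INTER_CUBIC)
o=np.zeros((480,800,3),np.uint8);o[:440,:400]=a;o[:,400:]=b
cv2.imwrite('pics/crop1.png',o)
```

```text
(no output)
```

View pics/crop1.png

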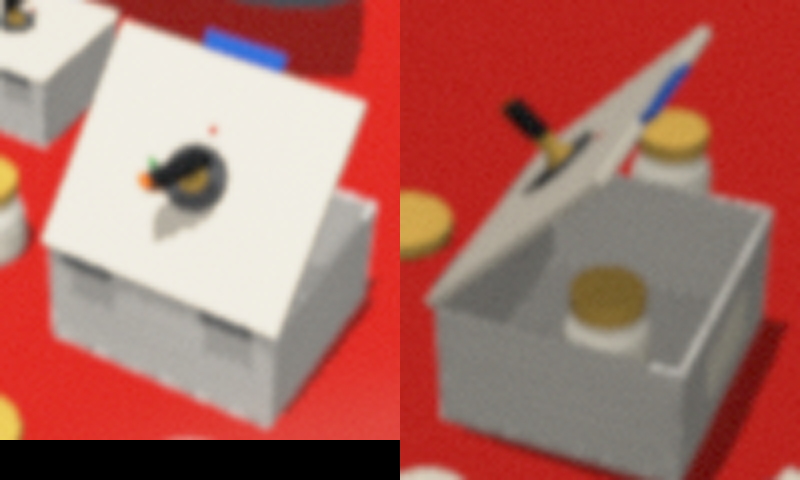

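The crop confirms it: the open middle box holds a jar with a brass cap, and its white lid has the thumbscrew, a blue tab and red and green dots. The orange end sits near the green dot. Next I cast rays from the corners.

```bash
cat > h.py <<'E'
from station import manip
import cv2,numpy as np
def ray(n,u,v):
    c=manip.calibration(n);T=np.array(c['cam_to_world'])
    d=T[:3,:3]@np.array([(u-c['cx'])/c['fx'],(v-c['cy'])/c['fy'],1]);return T[:3,3],d/np.linalg.norm(d)
def plane(n,u,v,z):
    o,d=ray(n,u,v);return o+d*(z-o[2])/d[2]
def tri(a,b):
    (o,d),(p,e)=ray(*a),ray(*b)
    s=np.linalg.lstsq(np.c_[d,-e],p-o,rcond=None)[0];x,y=o+s[0]*d,p+s[1]*e
    return (x+y)/2,np.linalg.norm(x-y)
E
python3 - <<'E'
from h import *
np.set_printoptions(precision=4,suppress=True)
P=lambda *a:print(a,plane(*a))
# base corners: far -y, far +y, near +y
for a in [('scene',223,228.75,0),('scene',277.5,252,0),('scene',302,216.25,0),('side',225,238.75,0),('side',285.75,254.5,0),
 ('side',308,187.5,.09),('side',286.25,228,.09),('scene',220.75,205.75,.09),('scene',279.5,229.25,.09),('side',223,210,.09)]:P(*a)
for a,b in [((301.75,170.5),(265,180.5)),((240,150.5),(292,142)),((279.5,229.25),(223,210)),((260,187),(254,175))]:
    print(tri(('scene',*a),('side',*b)))
E
```

```text
('scene', 223, 228.75, 0) [ 0.5923 -0.0197  0.    ]
('scene', 277.5, 252, 0) [0.6278 0.1569 0.    ]
('scene', 302, 216.25, 0) [0.4633 0.1902 0.    ]
('side', 225, 238.75, 0) [0.6288 0.1527 0.    ]
('side', 285.75, 254.5, 0) [0.4689 0.1803 0.    ]
('side', 308, 187.5, 0.09) [0.4342 0.015  0.09  ]
('side', 286.25, 228, 0.09) [0.4713 0.1852 0.09  ]
('scene', 220.75, 205.75, 0.09) [ 0.5923 -0.0228  0.09  ]
('scene', 279.5, 229.25, 0.09) [0.6282 0.1572 0.09  ]
('side', 223, 210, 0.09) [0.6311 0.1476 0.09  ]
(array([0.5236, 0.1812, 0.214 ]), np.float64(2.7660916560953006e-05))
(array([ 0.4851, -0.0027,  0.2116]), np.float64(0.0003174729220288767))
(array([0.6301, 0.1563, 0.0946]), np.float64(0.004773818322309272))
(array([0.5647, 0.083 , 0.1612]), np.float64(0.00543480180244767))
```

Findings, consistent with the given sizes:
- **Box:** edges measure about 180 and 160 mm. Its centre is at (0.531, 0.084) and its yaw is about -0.20 rad.
- **Lid:** it spans 164 mm and stands about 0.85 rad open. The hinge middle is at (0.610, 0.0675, 0.09).

I now move over the press point with the fingers shut.

>>> {"method": "send_rows", "body": {"motion": [{"gripper": 0,"travel": [26,-28,-3],"rotation": [0,0,0]},{"gripper": 0,"travel": [26,-28,-3],"rotation": [0,0,0]},{"gripper": 0,"travel": [26,-28,-3],"rotation": [0,0,0]},{"gripper": 0,"travel": [26,-28,-3],"rotation": [0,0,0]},{"gripper": 0,"travel": [26,-28,-3],"rotation": [0,0,0]},{"gripper": 0,"travel": [26,-28,-3],"rotation": [0,0,0]},{"gripper": 0,"travel": [26,-28,-3],"rotation": [0,0,0]},{"gripper": 0,"travel": [26,-28,-3],"rotation": [0,0,0]},{"gripper": 0,"travel": [26,-28,-3],"rotation": [0,0,0]},{"gripper": 0,"travel": [26,-28,-3],"rotation": [0,0,0]}]}}

```text
t: 0.93
tcp_pos: [0.348, -0.2543, 0.2613]
tool_rot: [0.99, 0.144, -0.0, -0.0]
force: [0.0, -1.1, 0.5]
finger_gap: 0.005
```

>>> {"method": "send_rows", "body": {"motion": [{"gripper": 0,"travel": [26,-28,-3],"rotation": [0,0,0]},{"gripper": 0,"travel": [26,-28,-3],"rotation": [0,0,0]},{"gripper": 0,"travel": [26,-28,-3],"rotation": [0,0,0]},{"gripper": 0,"travel": [26,-28,-3],"rotation": [0,0,0]},{"gripper": 0,"travel": [26,-28,-3],"rotation": [0,0,0]},{"gripper": 0,"travel": [26,-28,-3],"rotation": [0,0,0]},{"gripper": 0,"travel": [26,-28,-3],"rotation": [0,0,0]},{"gripper": 0,"travel": [26,-28,-3],"rotation": [0,0,0]},{"gripper": 0,"travel": [26,-28,-3],"rotation": [0,0,0]},{"gripper": 0,"travel": [0,0,0],"rotation": [0,0,0]},{"gripper": 0,"travel": [0,0,0],"rotation": [0,0,0]}]}}

```text
t: 1.85
tcp_pos: [0.5002, 0.0539, 0.288]
tool_rot: [0.989, 0.147, -0.0, 0.0]
force: [-0.1, -0.6, 0.1]
finger_gap: 0.001
```

>>> {"method": "send_rows", "body": {"motion": [{"gripper": 0,"travel": [23,-8,19],"rotation": [0,0,0]},{"gripper": 0,"travel": [23,-8,19],"rotation": [0,0,0]},{"gripper": 0,"travel": [0,0,11],"rotation": [0,0,0]},{"gripper": 0,"travel": [0,0,11],"rotation": [0,0,0]},{"gripper": 0,"travel": [0,0,11],"rotation": [0,0,0]},{"gripper": 0,"travel": [-8,-4,6],"rotation": [0,0,0]},{"gripper": 0,"travel": [-8,-4,6],"rotation": [0,0,0]},{"gripper": 0,"travel": [-7,-4,7.5],"rotation": [0,0,0]},{"gripper": 0,"travel": [-7,-4,7.5],"rotation": [0,0,0]}]}}

```text
t: 2.6
tcp_pos: [0.5065, 0.0854, 0.1902]
tool_rot: [0.99, 0.143, 0.001, 0.001]
force: [2.1, -0.6, 1.0]
finger_gap: 0.001
```

>>> {"method": "send_rows", "body": {"motion": [{"gripper": 0,"travel": [-5,-3,8],"rotation": [0,0,0]},{"gripper": 0,"travel": [-5,-3,8],"rotation": [0,0,0]},{"gripper": 0,"travel": [-5,-3,8],"rotation": [0,0,0]},{"gripper": 0,"travel": [-4,-2,8.5],"rotation": [0,0,0]},{"gripper": 0,"travel": [-4,-2,8.5],"rotation": [0,0,0]},{"gripper": 0,"travel": [-4,-2,8.5],"rotation": [0,0,0]},{"gripper": 0,"travel": [-2,-1,7],"rotation": [0,0,0]},{"gripper": 0,"travel": [-2,-1,7],"rotation": [0,0,0]},{"gripper": 0,"travel": [-2,-1,7],"rotation": [0,0,0]}]}}

```text
t: 3.35
tcp_pos: [0.4696, 0.0942, 0.1195]
tool_rot: [0.99, 0.144, 0.0, 0.0]
force: [1.0, -1.0, 0.5]
finger_gap: -0.003
```

>>> {"method": "send_rows", "body": {"motion": [{"gripper": 0,"travel": [-1,0,7],"rotation": [0,0,0]},{"gripper": 0,"travel": [-1,0,7],"rotation": [0,0,0]},{"gripper": 0,"travel": [0,0,4],"rotation": [0,0,0]},{"gripper": 0,"travel": [0,0,3],"rotation": [0,0,0]},{"gripper": 0,"travel": [0,0,0],"rotation": [0,0,0]}]}}

```text
t: 3.77
tcp_pos: [0.4668, 0.0946, 0.0983]
tool_rot: [0.99, 0.145, -0.001, -0.0]
force: [-0.7, -0.5, 0.9]
finger_gap: -0.001
```

>>> {"method": "send_rows", "body": {"motion": [{"gripper": 0,"travel": [0,0,2],"rotation": [0,0,0]},{"gripper": 0,"travel": [0,0,2],"rotation": [0,0,0]},{"gripper": 0,"travel": [0,0,0],"rotation": [0,0,0]}]}}

```text
t: 4.02
tcp_pos: [0.4672, 0.0946, 0.0977]
tool_rot: [0.989, 0.145, 0.0, 0.0]
force: [-6.2, -0.8, 29.2]
finger_gap: 0.002
```

The lid is on its stop: 29 N at z = 0.0977, where 0.098 is expected. I raise the tool and look.

>>> {"method": "send_rows", "body": {"motion": [{"gripper": 0,"travel": [0,0,-20],"rotation": [0,0,0]},{"gripper": 0,"travel": [0,0,-38],"rotation": [0,0,0]},{"gripper": 0,"travel": [0,0,-38],"rotation": [0,0,0]},{"gripper": 0,"travel": [0,0,-38],"rotation": [0,0,0]},{"gripper": 85,"travel": [0,0,-38],"rotation": [0,0,0]},{"gripper": 85,"travel": [0,0,0],"rotation": [0,0,0]},{"gripper": 85,"travel": [0,0,0],"rotation": [0,0,0]},{"gripper": 85,"travel": [0,0,0],"rotation": [0,0,0]}]}}

```text
t: 4.68
tcp_pos: [0.4668, 0.0947, 0.2663]
tool_rot: [0.99, 0.144, -0.001, -0.0]
force: [-0.7, -1.5, 0.0]
finger_gap: 0.564
```

Run:
```python
from h import *
print(manip.sense()['tcp_pos'],manip.sense()['q'],manip.calibration('wrist'))
w=manip.snapshot('wrist')[:,:,::-1];cv2.imwrite('pics/w1.png',w)
s=manip.snapshot('scene')[:,:,::-1];cv2.imwrite('pics/s1.png',s)
o=np.zeros((400,800,3),np.uint8)
o[:384,:400]=cv2.resize(s[130:258,200:333],(400,384),interpolation=cv2.INTER_CUBIC);o[:300,400:]=cv2.resize(w,(400,300))
cv2.imwrite('pics/c2.png',o)
```

```text
[0.46675293 0.0946585  0.26627173] [-3.51341403e-02  2.81111580e-01  1.74973129e+00 -1.62703471e-05
  1.11176695e+00  1.24567200e+00] {'fx': 277.9719954149498, 'fy': 277.9719954149498, 'cx': 257.814053263898, 'cy': 189.14161287686653, 'cam_to_world': array([[ 2.85426968e-01, -9.16738041e-01, -2.79504578e-01,
         5.37534974e-01],
       [-9.58400376e-01, -2.73142476e-01, -8.28366235e-02,
         1.16123438e-01],
       [-4.05088446e-04,  2.91521099e-01, -9.56564313e-01,
         4.08716928e-01],
       [ 0.00000000e+00,  0.00000000e+00,  0.00000000e+00,
         1.00000000e+00]])}
```

View pics/c2.png

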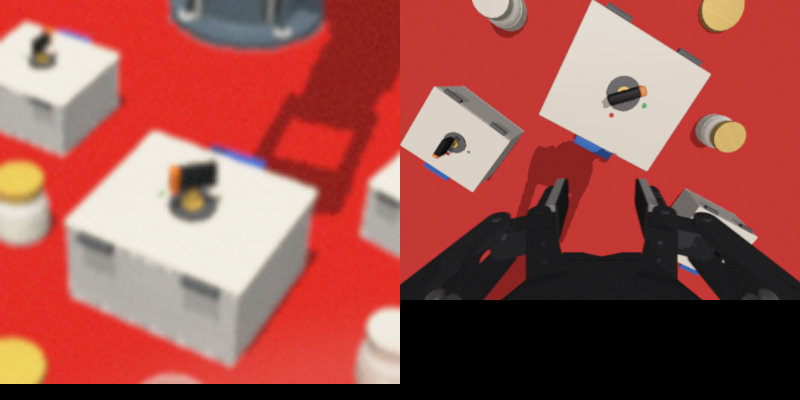

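The picture shows the lid flat and shut. In the wrist view the bar is at about (288,123) px full resolution. Its orange end (about 311,117) is past the green dot, away from the red one, so the screw is above 1.57. Now I measure it.

Run:
```python
from h import *
np.set_printoptions(precision=4,suppress=True)
w=cv2.imread('pics/w1.png');hsv=cv2.cvtColor(w,cv2.COLOR_BGR2HSV)
H,S,V=cv2.split(hsv);roi=np.zeros(H.shape,np.uint8);roi[85:165,245:345]=1
def cen(m,n,z):
    k,l,st,c=cv2.connectedComponentsWithStats((m&(roi>0)).astype(np.uint8))
    if k<2: return print(n,'none')
    i=1+st[1:,4].argmax();print(n,c[i],st[i],plane('wrist',*c[i],z));return l==i
o=cen((H>5)&(H<20)&(S>140)&(V>120),'orange',.146)
b=cen((V<60),'black',.148)
cen((H>40)&(H<85)&(S>80),'green',.098)
cen(((H<5)|(H>172))&(S>110),'red',.098)
m=(b|o).astype(np.uint8);pts=np.argwhere(m)[:,::-1]
r=cv2.minAreaRect(pts.astype(np.int32));q=cv2.boxPoints(r)
W=np.array([plane('wrist',*p,.146)[:2] for p in q]);print(W,W.mean(0),[np.linalg.norm(W[i]-W[i-1]) for i in range(4)])
e=max([W[1]-W[0],W[2]-W[1]],key=np.linalg.norm);print('axis deg',np.degrees(np.arctan2(e[1],e[0])))
x,y=pts.T;P=np.array([plane('wrist',*p,.146)[:2] for p in pts]);d=P-P.mean(0)
v=np.linalg.svd(d,full_matrices=False)[2][0];print('pca deg',np.degrees(np.arctan2(v[1],v[0])),P.mean(0))
```

```text
orange [310.5417 115.9792] [306 110  10  13  96] [0.5406 0.0674 0.146 ]
black [285.9541 123.1025] [266 111  42  24 566] [0.5283 0.087  0.148 ]
green [312.2632 134.7895] [310 133   5   5  19] [0.5229 0.0498 0.098 ]
red [270. 147.] [268 145   5   5  21] [0.4968 0.0903 0.098 ]
[[0.524  0.1061]
 [0.5477 0.068 ]
 [0.537  0.0602]
 [0.5128 0.0988]] [0.5304 0.0833] [np.float64(0.013419119211975777), np.float64(0.04493913878358132), np.float64(0.013258990333358171), np.float64(0.045594795692874425)]
axis deg -58.14713944914496
pca deg 121.78132856292842 [0.53  0.084]
```

The bar centre is at (0.5304, 0.0836) and its size reads 45 x 13 mm, as it should. The orange end points at -58°, so the screw is at about 2.33 rad, inside the stated range. I turn the tool to yaw 122° and centre it above the bar.

>>> {"method": "send_rows", "body": {"motion": [{"gripper": 85,"travel": [0,0,0],"rotation": [0,0,-7]},{"gripper": 85,"travel": [0,0,0],"rotation": [0,0,-7]},{"gripper": 85,"travel": [0,0,0],"rotation": [0,0,-7]},{"gripper": 85,"travel": [0,0,0],"rotation": [0,0,-7]},{"gripper": 85,"travel": [0,0,0],"rotation": [0,0,-7]},{"gripper": 85,"travel": [0,0,0],"rotation": [0,0,-7]},{"gripper": 85,"travel": [0,0,0],"rotation": [0,0,-7]},{"gripper": 85,"travel": [0,0,0],"rotation": [0,0,-7]},{"gripper": 85,"travel": [0,0,0],"rotation": [0,0,-7]},{"gripper": 85,"travel": [0,0,0],"rotation": [0,0,-7]},{"gripper": 85,"travel": [0,0,0],"rotation": [0,0,-7]},{"gripper": 85,"travel": [0,0,0],"rotation": [0,0,-7]}]}}

```text
t: 5.78
tcp_pos: [0.4664, 0.0946, 0.2648]
tool_rot: [0.636, 0.771, -0.001, -0.002]
force: [0.4, 0.1, -0.6]
finger_gap: 1.0
```

>>> {"method": "send_rows", "body": {"motion": [{"gripper": 60,"travel": [0,0,0],"rotation": [0,0,-7]},{"gripper": 60,"travel": [0,0,0],"rotation": [0,0,-7]},{"gripper": 60,"travel": [0,0,0],"rotation": [0,0,-7]},{"gripper": 60,"travel": [-21.5,24,0],"rotation": [0,0,0]},{"gripper": 60,"travel": [-21.5,24,0],"rotation": [0,0,0]},{"gripper": 60,"travel": [0,0,0],"rotation": [0,0,0]},{"gripper": 60,"travel": [0,0,0],"rotation": [0,0,0]}]}}

```text
t: 6.37
tcp_pos: [0.5313, 0.0827, 0.2645]
tool_rot: [0.488, 0.873, -0.001, -0.002]
force: [-1.2, -0.1, -0.3]
finger_gap: 0.7
```

>>> {"method": "send_rows", "body": {"motion": [{"gripper": 60,"travel": [0,0,34],"rotation": [0,0,0]},{"gripper": 60,"travel": [0,0,34],"rotation": [0,0,0]},{"gripper": 60,"travel": [0,0,34],"rotation": [0,0,0]},{"gripper": 60,"travel": [0,0,20],"rotation": [0,0,0]},{"gripper": 60,"travel": [0,0,13],"rotation": [0,0,0]},{"gripper": 60,"travel": [0,0,12],"rotation": [0,0,0]},{"gripper": 60,"travel": [0,0,0],"rotation": [0,0,0]}]}}

```text
t: 6.95
tcp_pos: [0.5268, 0.0834, 0.1165]
tool_rot: [0.488, 0.873, -0.002, -0.004]
force: [-1.0, -0.0, -0.2]
finger_gap: 0.701
```

>>> {"method": "send_rows", "body": {"motion": [{"gripper": 0,"travel": [0,0,0],"rotation": [0,0,0]},{"gripper": 0,"travel": [0,0,0],"rotation": [0,0,0]},{"gripper": 0,"travel": [0,0,0],"rotation": [0,0,0]},{"gripper": 0,"travel": [0,0,0],"rotation": [0,0,0]},{"gripper": 0,"travel": [0,0,0],"rotation": [0,0,0]},{"gripper": 0,"travel": [0,0,0],"rotation": [0,0,0]},{"gripper": 0,"travel": [0,0,0],"rotation": [0,0,0]},{"gripper": 0,"travel": [0,0,0],"rotation": [0,0,0]}], "newtons": 40}}

```text
t: 7.62
tcp_pos: [0.5313, 0.0831, 0.1208]
tool_rot: [0.488, 0.873, 0.0, 0.001]
force: [-0.3, 0.1, 5.6]
finger_gap: 0.134
```

Run:
```python
from h import *
s=manip.sense();print(s['finger_gap'],s['force'],s['ft_torque'],s['q'],s['tcp_pos'])
c=manip.snapshot('scene')[130:258,200:333,::-1];d=manip.snapshot('side')[120:248,200:333,::-1]
cv2.imwrite('pics/c3.png',cv2.resize(np.hstack([c,d]),(800,384),interpolation=cv2.INTER_CUBIC))
```

```text
0.13353054528106822 [-0.30856482  0.0793858   5.59413982] [0.03566594 0.20128465 0.07399387] [-5.27047133e-02  5.71790041e-01  1.75251540e+00  5.95970714e-05
  8.15961853e-01 -6.04505687e-01] [0.53129644 0.08313946 0.12075501]
```

View pics/c3.png

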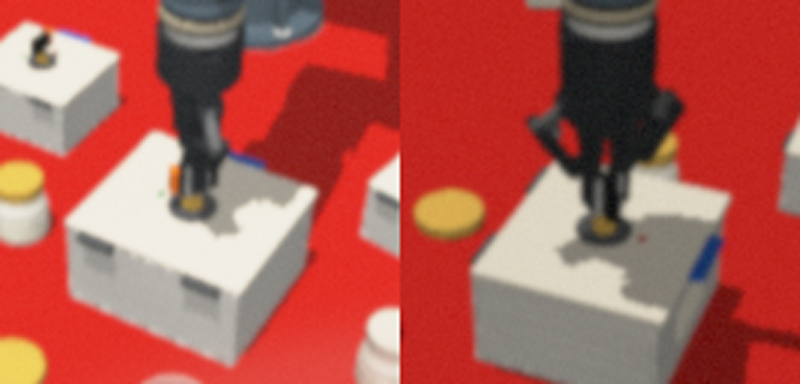

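The fingers hold the bar (11.4 mm gap, 12 mm expected). I now turn it clockwise.

>>> {"method": "send_rows", "body": {"motion": [{"gripper": 0,"travel": [0,0,0],"rotation": [0,0,6]},{"gripper": 0,"travel": [0,0,0],"rotation": [0,0,6]},{"gripper": 0,"travel": [0,0,0],"rotation": [0,0,6]},{"gripper": 0,"travel": [0,0,0],"rotation": [0,0,6]},{"gripper": 0,"travel": [0,0,0],"rotation": [0,0,6]},{"gripper": 0,"travel": [0,0,0],"rotation": [0,0,6]},{"gripper": 0,"travel": [0,0,0],"rotation": [0,0,6]},{"gripper": 0,"travel": [0,0,0],"rotation": [0,0,6]},{"gripper": 0,"travel": [0,0,0],"rotation": [0,0,6]},{"gripper": 0,"travel": [0,0,0],"rotation": [0,0,6]}]}}

```text
t: 8.55
tcp_pos: [0.532, 0.0831, 0.1208]
tool_rot: [0.86, 0.51, 0.001, 0.001]
force: [-0.3, 0.4, 5.0]
finger_gap: 0.132
```

>>> {"method": "send_rows", "body": {"motion": [{"gripper": 0,"travel": [0,0,0],"rotation": [0,0,6]},{"gripper": 0,"travel": [0,0,0],"rotation": [0,0,6]},{"gripper": 0,"travel": [0,0,0],"rotation": [0,0,6]},{"gripper": 0,"travel": [0,0,0],"rotation": [0,0,6]},{"gripper": 0,"travel": [0,0,0],"rotation": [0,0,6]},{"gripper": 0,"travel": [0,0,0],"rotation": [0,0,6]},{"gripper": 0,"travel": [0,0,0],"rotation": [0,0,6]},{"gripper": 0,"travel": [0,0,0],"rotation": [0,0,6]},{"gripper": 0,"travel": [0,0,0],"rotation": [0,0,6]},{"gripper": 0,"travel": [0,0,0],"rotation": [0,0,6]},{"gripper": 0,"travel": [0,0,0],"rotation": [0,0,0]},{"gripper": 0,"travel": [0,0,0],"rotation": [0,0,0]}]}}

```text
t: 9.55
tcp_pos: [0.5324, 0.0826, 0.1208]
tool_rot: [1.0, 0.015, 0.002, 0.0]
force: [1.5, -2.1, 5.9]
finger_gap: 0.131
```

```bash
cat > st.py <<'E'
from h import *
s=manip.sense();x,y=s['tool_rot'][:2]
print(s['t'],'yaw',np.degrees(2*np.arctan2(y,x)),np.round(s['tcp_pos'],4),np.round(s['force'],1),np.round(s['ft_torque'],3),'q6',s['q'][5],s['tau'][5],s['finger_gap'])
E
python3 st.py
```

```text
9.55 yaw 1.7388016143066414 [0.5324 0.0826 0.1208] [ 1.5 -2.1  5.9] [-0.3    0.077 -0.056] q6 1.4877495665531792 0.002210453021689318 0.13086397456327073
```

>>> {"method": "send_rows", "body": {"motion": [{"gripper": 0,"travel": [0,0,0],"rotation": [0,0,4]},{"gripper": 0,"travel": [0,0,0],"rotation": [0,0,4]},{"gripper": 0,"travel": [0,0,0],"rotation": [0,0,3]},{"gripper": 0,"travel": [0,0,0],"rotation": [0,0,0]},{"gripper": 0,"travel": [0,0,0],"rotation": [0,0,0]}]}}

```text
t: 9.97
tcp_pos: [0.5324, 0.0824, 0.1208]
tool_rot: [0.997, -0.081, 0.002, 0.0]
force: [0.5, -1.2, 5.9]
finger_gap: 0.133
```

```bash
python3 st.py
```

```text
9.9667 yaw -9.251128741510616 [0.5324 0.0824 0.1208] [ 0.5 -1.2  5.9] [-0.38   0.006 -0.112] q6 1.679580124293501 -0.03558960976079106 0.1332823072312166
```

>>> {"method": "send_rows", "body": {"motion": [{"gripper": 0,"travel": [0,0,0],"rotation": [0,0,2]},{"gripper": 0,"travel": [0,0,0],"rotation": [0,0,2]},{"gripper": 0,"travel": [0,0,0],"rotation": [0,0,0]},{"gripper": 0,"travel": [0,0,0],"rotation": [0,0,0]}]}}

```text
t: 10.3
tcp_pos: [0.5323, 0.0824, 0.1208]
tool_rot: [0.993, -0.114, 0.002, 0.001]
force: [0.4, -2.5, 5.9]
finger_gap: 0.131
```

```bash
python3 st.py
```

```text
10.3 yaw -13.103484433798632 [0.5323 0.0824 0.1208] [ 0.4 -2.5  5.9] [-0.309  0.033  0.356] q6 1.747723764793954 0.43512401171028614 0.13068466899366404
```

The twist moment jumped to 0.36 N m at yaw -13°, which is where the stop should be. I push a little further to confirm.

>>> {"method": "send_rows", "body": {"motion": [{"gripper": 0,"travel": [0,0,0],"rotation": [0,0,1.5]},{"gripper": 0,"travel": [0,0,0],"rotation": [0,0,1.5]},{"gripper": 0,"travel": [0,0,0],"rotation": [0,0,0]},{"gripper": 0,"travel": [0,0,0],"rotation": [0,0,0]},{"gripper": 0,"travel": [0,0,0],"rotation": [0,0,0]}]}}

```text
t: 10.72
tcp_pos: [0.5324, 0.0824, 0.1208]
tool_rot: [0.99, -0.138, 0.002, 0.001]
force: [2.2, -2.0, 6.3]
finger_gap: 0.137
```

Run:
```python
exec(open('st.py').read())
c=manip.snapshot('scene')[130:258,200:333,::-1];d=manip.snapshot('side')[120:248,200:333,::-1]
cv2.imwrite('pics/c4.png',cv2.resize(np.hstack([c,d]),(800,384),interpolation=cv2.INTER_CUBIC))
```

```text
10.7167 yaw -15.833887036025665 [0.5324 0.0824 0.1208] [ 2.2 -2.   6.3] [-0.205  0.01   1.323] q6 1.797091637407896 1.321597471833229 0.1366478722505059
```

View pics/c4.png

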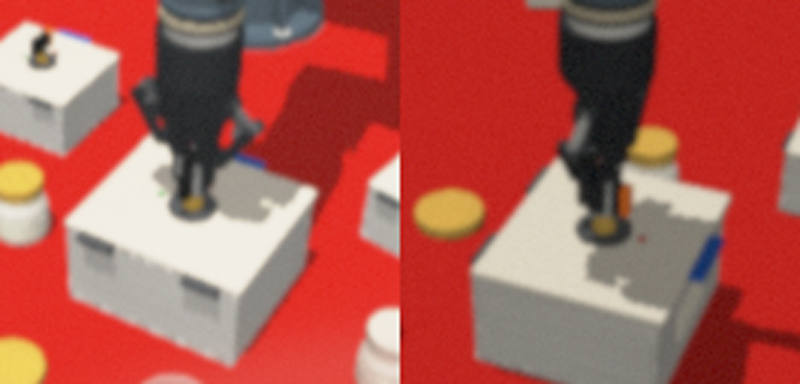

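The screw is seated: 1.3 N m at the stop, and the orange end points toward the red dot. Now I back it off, from yaw -16° to about +77.5°.

>>> {"method": "send_rows", "body": {"motion": [{"gripper": 0,"travel": [0,0,0],"rotation": [0,0,-6]},{"gripper": 0,"travel": [0,0,0],"rotation": [0,0,-6]},{"gripper": 0,"travel": [0,0,0],"rotation": [0,0,-6]},{"gripper": 0,"travel": [0,0,0],"rotation": [0,0,-6]},{"gripper": 0,"travel": [0,0,0],"rotation": [0,0,-6]},{"gripper": 0,"travel": [0,0,0],"rotation": [0,0,-6]},{"gripper": 0,"travel": [0,0,0],"rotation": [0,0,-6]},{"gripper": 0,"travel": [0,0,0],"rotation": [0,0,-6]}]}}

```text
t: 11.48
tcp_pos: [0.5323, 0.0829, 0.1208]
tool_rot: [0.961, 0.276, 0.002, 0.001]
force: [0.5, -0.7, 5.6]
finger_gap: 0.134
```

>>> {"method": "send_rows", "body": {"motion": [{"gripper": 0,"travel": [0,0,0],"rotation": [0,0,-6]},{"gripper": 0,"travel": [0,0,0],"rotation": [0,0,-6]},{"gripper": 0,"travel": [0,0,0],"rotation": [0,0,-6]},{"gripper": 0,"travel": [0,0,0],"rotation": [0,0,-6]},{"gripper": 0,"travel": [0,0,0],"rotation": [0,0,-6]},{"gripper": 0,"travel": [0,0,0],"rotation": [0,0,-6]},{"gripper": 0,"travel": [0,0,0],"rotation": [0,0,-6]},{"gripper": 0,"travel": [0,0,0],"rotation": [0,0,-3.5]},{"gripper": 0,"travel": [0,0,0],"rotation": [0,0,0]},{"gripper": 0,"travel": [0,0,0],"rotation": [0,0,0]},{"gripper": 0,"travel": [0,0,0],"rotation": [0,0,0]},{"gripper": 0,"travel": [0,0,0],"rotation": [0,0,0]}]}}

```text
t: 12.48
tcp_pos: [0.5318, 0.0832, 0.1208]
tool_rot: [0.781, 0.624, 0.001, 0.001]
force: [-0.4, 1.1, 6.1]
finger_gap: 0.13
```

Run:
```python
exec(open('st.py').read())
c=manip.snapshot('scene')[130:258,200:333,::-1];d=manip.snapshot('wrist')[:,:,::-1]
o=np.zeros((384,800,3),np.uint8);o[:,:400]=cv2.resize(c,(400,384),interpolation=cv2.INTER_CUBIC);o[:300,400:]=cv2.resize(d,(400,300))
cv2.imwrite('pics/c5.png',o)
```

```text
12.4833 yaw 77.26519190851215 [0.5318 0.0832 0.1208] [-0.4  1.1  6.1] [0.064 0.081 0.068] q6 0.16940622796580226 0.059282113797962666 0.13029533843334826
```

View pics/c5.png

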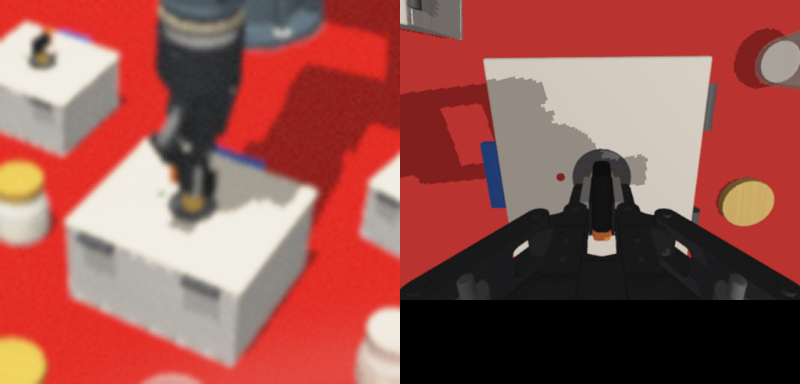

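The bar lies between the fingers and parallel to the free edge, with its orange end toward -y (green dot side). The lid is flat and the jars are untouched. Handing in.

```bash
python3 -c "
from station import manip
print(manip.sign_off())"
```

```text
the job is handed in; nothing more can be done
None
```

I handed the job in at about t = 12.5 s with the lid shut, the thumbscrew backed off a quarter turn and the fingers still gripping its bar. The hand-in gives no verdict.

- **Lid:** I pressed it down along its arc onto its stop. The final push read 29 N at z = 0.0977 m, where 0.098 is expected. It still looked flat in the last picture.
- **Thumbscrew seated:** I gripped the bar at a screw angle of about 2.33 rad and turned it clockwise. The moment rose to 1.3 N m at the stop, with the orange end toward the red dot.
- **Quarter turn back:** The tool finished at yaw 77.3°. Against the box yaw of about -11.5°, that puts the screw at about 1.55 rad. The wrist view shows the bar parallel to the lid's free edge, orange end on the green-dot side.
- **Grip:** The grip is set to 40 N and the opening reads 11 mm on the 12 mm bar. The contact force on the bar itself was not measured.
- **Jars and cap:** The arm came down only over the box, and those in view in the last pictures looked untouched. I did not re-measure their positions.

No check failed. At the stop the tool turned about 4° past the estimated seat, through give or a small slip in the grip. That is well inside the ±15° allowed.

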